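Charge the mill jar and hold the jar mill's guard open

ROBOT

A 6-joint arm with a two-finger parallel gripper is mounted at the origin on the work surface. World frame = base frame: x ahead of the robot, y to its left, z up, the work surface at z = 0. Lengths are in m, angles in rad, forces in N, time in s.
With the tool pointing down it reaches from about 0.375 to 0.925 m from the base axis. Payload 5.7 kg.
Tool frame: the origin (TCP) lies at the very end of the fingers, on their centre line; the grasp point (between the pads) lies 19 mm behind it (tcp_to_grasp is the z of the grasp point in the tool frame, in m); z points along the fingers, y is the line along which they close (so a half turn about z gives the same grasp; the last joint's range is limited). The gripper opens to 88 mm and grips with 3 to 60 N. Pads are 20 mm wide; open, the fingers measure 115 mm over their backs; the gripper's body (75 mm by 178 mm) begins 61 mm behind the grasp point.
Start: joints at [1.065, 0.359, 1.51, -0, 1.272, -0.115], TCP at [0.229, 0.555, 0.223] pointing down, gripper open.
Joint ranges: [-2.97, 2.97], [-1.01, 2.36], [0.21, 2.38], [-0.96, 4.11], [0.2, 2.71], [-2.98, 2.98]. Speed limits (rad/s): [2.39, 2.39, 3.14, 3.14, 3.14, 3.14].

INTERFACE

Orientations are given as [roll, pitch, yaw] about the fixed x, y, z axes, in that order (R = Rz(yaw) Ry(pitch) Rx(roll)).
In Python, from bench import read_state, get_image, job_done, regions_of, tcp_to_grasp gives the robot as it stands.
- The arm moves only by the tool drive_tool, never from a script. Its argument "motion" is a list of rows, each a list of 7 numbers: the shift along the world's x, y, z in cm, then the turn, a rotation vector about the world's x, y, z in rad, then the opening, from 0 (shut) to 1 (fully open). A call has 1 to 8 rows; each row is the pose to reach, as a shift and turn from the pose commanded when the call began; what a row does not reach only later rows make up. A row lasts 1/10 s, in which the tool goes at most 50 mm and 8.59 degrees, less where a joint would pass 70% of its speed; a pose out of reach is approached as far as the arm can. A call with a gripper value outside its range is refused whole. The fingers move at their own pace and stop on an object; "grip_force" is the grip in N (left out, the last holds). Time passes only in rows, so rows that repeat a pose let the fingers close. It gives the time, the measured TCP pose, the force, the opening and the grip force at its end, in the units of the state.
- read_state(): the state, without advancing time (a new reading comes with each control period).
- get_image(name): name is "scene" or "top" or "wrist"; returns a dict with "color" (480x640x3 uint8, red, green, blue), "fx", "fy", "cx", "cy" (pixels), "distortion" ([k1, k2, p1, p2, k3] as OpenCV has them; the pictures are not rectified), "view" (4x4, takes a point from world to camera coordinates); the wrist camera has in their place "T_tool_cam" (4x4, takes a point from camera to tool coordinates, whose origin is the TCP and whose axes are the flange's). Camera axes: x right, y down, z forward; pixel columns grow to the right and rows downward; lengths in m; the calibration is good to about 2 mm. A picture is of the moment at which its call begins: read the wrist's pose just before it. There is no depth.
- job_done(): hands the job in; it is judged then, once.
Trained networks look in a picture, given as the dict that the camera call returned (one of the last four; its "shot" number tells which), for a name from the list of things; names that differ only in an ending like _2 or _b are one class to them, and where a whole thing is asked for, a point or a joint stands for the part that bears it (a point fixed in the world has none). Each returns a list of dicts, best first, with "p" (0 to 1); they miss things now and then, are a little off and sometimes report something else, mostly with a low value. They report only what shows in the picture. A call takes as long as a camera call. They do not tell look-alikes from the thing itself.
- regions_of(label, picture): "pixels" (480x640 bool, what is visible of it) and "box" ([left, top, right, bottom] in pixels, round what is visible of it).
The state is a dict: "time": time; "qpos": joint angles; "joint_vel": joint speeds; "joint_efforts": joint torques, N m; "ee_pos": TCP position; "eef_rot": TCP orientation; "force": force on the tool from outside, world axes, zero at the start; "moment": the same for the moment, N m; "grip_width": opening from 0.0 (shut) to 1.0 (fully open); "gripper_force": force on a finger pad.
Only numpy, scipy, OpenCV 4.12 (cv2) and the standard library are available. Lean on these libraries where they do the work, as an engineer would, in place of code of your own. Each camera call takes 0.05 s, during which the arm holds its last target. There are 200 camera calls.

TASK

Tip the cup of ceramic milling balls through the steel funnel into the blue mill jar, all six of them, leaving jar and funnel standing as they are, and stand the empty cup upright back on the bench. Then lift the jar mill's clear guard by its black bar and keep holding it open at 60 degrees, so that I can cap the jar and lay it on the rollers: it falls shut if you let go, so finish while still holding it there. Leave the crystal and the other things on the bench alone.

Things in the scene. Friction and masses are not known exactly. Their poses are not given: they have to be found in the camera images.
- mill: Green bench-top jar mill, fixed, 190 mm deep (x), 330 wide (y), 174 high. Origin: centre of its underside on the bench. Its x points from the front (guard bar) to the back (hinge), z up. Motor housing with control panel: the 78 mm at the +y end; the clear guard with yellow edges covers two black rollers over the rest, y -158 to +78 mm.
- guard_hinge (a point): Middle of the guard's hinge line, at the top of the mill's rear wall: mill frame x +89, y -40, z +172 mm. The hinge line runs along the mill's y. Fixed to the mill; axes parallel to the mill's. The bar's middle moves on a circle of 176 mm radius about this point, in the mill's x-z plane, rising and going back (+x).
- guard_bar (a point): Black round grab bar, fixed to the guard's sloping front pane: 12 mm thick, 120 long, along y, on two thin posts at y +-52 mm. Origin: its middle; shut: 176 mm in front of (-x) and 12 above the hinge, 184 above the bench, frame parallel to the mill's; at 60 degrees: 77 in front, 158 above. 48 mm from the pane under it, which (shut) faces forward and up, its normal 50 degrees above level.
- guard (a joint): How far the guard is open, rad: 0 shut, 1.047 is 60 degrees, 1.4 its end stop. Guard and bar weigh about 0.6 kg, no latch or spring: lifting at the bar takes about 4 N, and it falls shut from any angle when let go.
- jar: Blue screw-neck mill jar, loose, 76 mm outer diameter, 106 mm high, 0.6 kg, standing open; body wall 4 mm, floor 6 mm thick, neck 58 mm outside and 50 mm inside. Origin: centre of its underside, z up its axis.
- funnel: Wide round steel funnel, loose, 0.14 kg, its spout (39 mm inside) in the jar's neck and its collar resting on the jar's rim. Mouth 126 mm outside, 122 mm inside. Origin: centre of the spout's lower end, z up its axis; the rim of the mouth is 85 mm above the origin, which is 161 mm above the bench.
- cup: Straight round aluminium cup, loose, 58 mm outer diameter with a thin bead at the rim, 68 mm high, wall 2.5 mm, floor 4 mm, 0.12 kg empty, standing upright on the bench with the six balls in it. Origin: centre of its underside, z up its axis.
- ball0_center (a point): Centre of a cream-white ceramic milling ball, 15 mm diameter, 11 g (1 of 6), at first in the cup.
- ball1_center (a point): Centre of a cream-white ceramic milling ball, 15 mm diameter, 11 g (2 of 6), at first in the cup.
- ball2_center (a point): Centre of a cream-white ceramic milling ball, 15 mm diameter, 11 g (3 of 6), at first in the cup.
- ball3_center (a point): Centre of a cream-white ceramic milling ball, 15 mm diameter, 11 g (4 of 6), at first in the cup.
- ball4_center (a point): Centre of a cream-white ceramic milling ball, 15 mm diameter, 11 g (5 of 6), at first in the cup.
- ball5_center (a point): Centre of a cream-white ceramic milling ball, 15 mm diameter, 11 g (6 of 6), at first in the cup.
- goblet: Cut crystal goblet on a stem, loose, 70 mm wide, 165 mm high. Origin: centre of its foot. Leave alone.
- tumbler: Crystal tumbler, loose, 80 mm wide, 95 mm high. Origin: centre of its underside. Leave alone.
- slurry: White plastic bottle with a red cap, loose, 68 mm wide, 150 mm high. Origin: centre of its underside. Leave alone.
- jar_cap: Black screw cap of the jar, loose, lying on the bench, 62 mm wide, 18 mm high. Origin: centre of its underside. Leave alone.
- brush: Hand brush with a wooden handle, loose, lying on the bench along its x axis. Leave alone.
Not all that is in view belongs to the job. What is shaped like the cup but green, orange or yellow is not meant.

How it is judged:
By the outcome, as a careful person would: the job done as asked, in the order asked, and still so for the second after the job is handed in, while the arm keeps its last pose, push and grip.
It also fails if it takes over 72 s, if anything falls off the work surface, if the arm or the gripper's body presses on something with over 40 N, if the wrist force passes 120 N, or if a joint passes its speed limit or range.

## Working session

There is one attempt and no reset: what is moved stays moved. The work goes in short steps, Python scripts to look and compute and a tool call to move; the robot and the scene stay as the last step left them, time stands still between calls to the robot, and variables do not carry over. Pictures are saved under pics/ and viewed, at most 13 in all, crops included, and the job is handed in when it is done.

Besides the shell and the picture viewer there is one more tool, called after "Request:" as name([rows], argument=value, ...), one row to a line, values as JSON. drive_tool: Moves the arm, as the interface text tells. Its arguments: {"type":"object","properties":{"motion":{"type":"array"},"grip_force":{"type":"number"}},"required":["motion"]}

```bash
mkdir -p pics; ls
python3 - <<'E'
from bench import *
import cv2, numpy as np
s=read_state();print({k:np.round(v,3).tolist() for k,v in s.items()}, tcp_to_grasp)
a=[]
for n in ["scene","top"]:
    p=get_image(n);cv2.imwrite(f"pics/{n}0.png",p["color"][:,:,::-1])
    print(n,p["fx"],p["fy"],p["cx"],p["cy"],p["distortion"],np.round(p["view"],4).tolist())
    for l in ["mill","guard_bar","jar","funnel","cup","goblet","tumbler","slurry","jar_cap","brush"]:
        for r in regions_of(l,p)[:4]:
            print(n,l,round(r["p"],2),r["box"],int(r["pixels"].sum()))
E
```

```text
pics
{'time': 0.0, 'qpos': [1.065, 0.359, 1.511, 0.0, 1.273, -0.115], 'joint_vel': [-0.002, 0.001, 0.001, -0.0, -0.0, -0.0], 'joint_efforts': [-0.002, -51.539, -27.072, 0.067, 0.035, -0.0], 'ee_pos': [0.228, 0.554, 0.222], 'eef_rot': [-3.14, -0.0, 2.751], 'force': [0.006, -0.123, -0.819], 'moment': [-0.03, 0.007, 0.047], 'gripper_force': 0.0, 'grip_width': 1.001} -0.0187
scene 522.932626239137 522.932626239137 316.86488137718646 242.38237481807593 [-0.11024173  0.          0.          0.          0.        ] [[0.8162, 0.5778, -0.005, -0.4116], [0.4863, -0.6916, -0.534, -0.2563], [-0.312, 0.4335, -0.8454, 1.5088], [0.0, 0.0, 0.0, 1.0]]
scene mill 0.73 [355.2, 123.4, 464.9, 231.8] 6033
scene mill 0.6 [354.1, 98.5, 485.8, 247.2] 11007
scene guard_bar 0.86 [357.5, 123.2, 463.8, 229.0] 6123
scene jar 0.62 [284.2, 243.2, 318.9, 275.8] 743
scene funnel 0.95 [271.5, 207.5, 326.3, 250.2] 1980
scene cup 0.72 [166.9, 303.1, 196.6, 339.1] 773
scene cup 0.67 [219.8, 327.3, 250.6, 363.2] 783
scene cup 0.67 [172.7, 347.8, 202.4, 380.5] 808
scene cup 0.62 [249.3, 292.9, 275.0, 329.9] 695
scene goble
[... 543 characters left out ...]
2, 0.5705], [0.1863, 0.0048, -0.9825, 1.026], [0.0, 0.0, 0.0, 1.0]]
top mill 0.77 [47.8, 154.0, 233.3, 269.1] 18523
top jar 0.72 [309.6, 256.6, 330.6, 270.8] 185
top funnel 0.66 [284.3, 226.5, 355.7, 289.8] 3001
top cup 0.9 [469.3, 267.6, 511.0, 294.5] 839
top cup 0.89 [427.7, 237.8, 459.4, 272.1] 644
top cup 0.75 [443.1, 305.0, 475.4, 330.3] 768
top goblet 0.58 [429.7, 147.5, 479.7, 195.5] 1620
top tumbler 0.57 [356.4, 152.7, 392.1, 194.4] 1349
top tumbler 0.25 [299.1, 164.8, 332.0, 204.2] 1015
top slurry 0.78 [298.6, 164.4, 331.1, 203.9] 1044
top jar_cap 0.82 [381.2, 299.8, 409.0, 325.7] 644
top jar_cap 0.58 [430.4, 145.8, 477.3, 200.1] 1595
top brush 0.65 [185.8, 275.5, 207.4, 367.1] 1352
```

View pics/scene0.png

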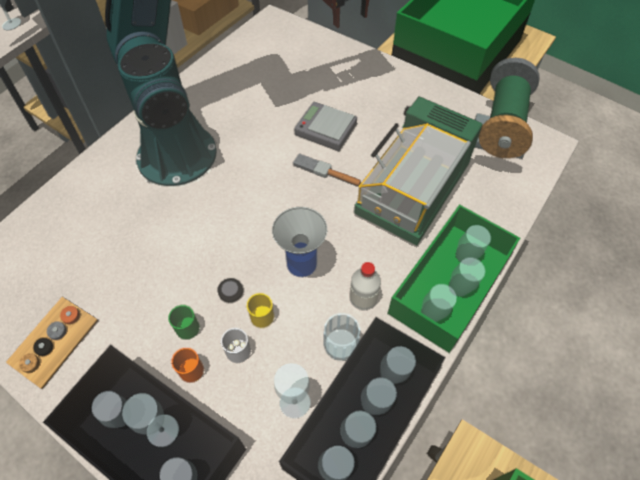

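View pics/top0.png

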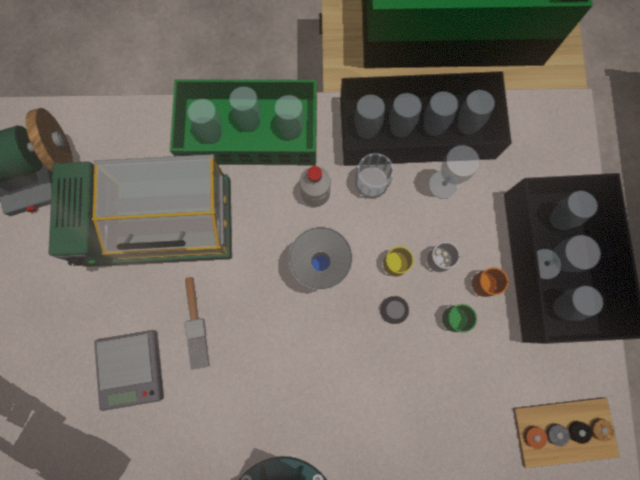

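The scene shows the white cup with the balls at scene (236,346) and top (445,257). Yellow, orange and green cups stand around it. The funnel and jar are at top (320,259), and the mill's guard bar runs from top (118,245) to (186,243). Next I'll localise these by model fitting.

```bash
cat > h.py <<'E'
from bench import *
import cv2, numpy as np
from scipy.optimize import least_squares
from scipy.spatial.transform import Rotation as Ro
def proj(p,X):
    V=np.array(p["view"]);K=np.array([[p["fx"],0,p["cx"]],[0,p["fy"],p["cy"]],[0,0,1]])
    return cv2.projectPoints(np.float64(X).reshape(-1,1,3),cv2.Rodrigues(V[:3,:3])[0],V[:3,3],K,np.float64(p["distortion"]))[0][:,0]
A=np.linspace(0,2*np.pi,60)
def cyl(x,y,prof):  # prof: (r,z) rings
    return np.vstack([np.c_[x+r*np.cos(A),y+r*np.sin(A),0*A+z] for r,z in prof])
def box(u): return np.r_[u.min(0),u.max(0)]
def fitcyl(obs,prof,x0):
    f=lambda v: np.concatenate([box(proj(p,cyl(*v,prof)))-b for p,b in obs])
    s=least_squares(f,x0,loss="soft_l1"); return s.x,f(s.x)
E
python3 - <<'E'
from h import *
S=get_image("scene");T=get_image("top")
P=dict(cup=([(.029,0),(.029,.068)],(236,346),(445,257)),yellow=([(.029,0),(.029,.068)],(260,310),(398,261)),
orange=([(.029,0),(.029,.068)],(187,365),(490,282)),green=([(.029,0),(.029,.068)],(183,321),(460,318)),
funnel=([(.063,.246)],(300,230),(320,259)),goblet=([(.035,.165),(.03,0)],(292,385),(455,170)),
tumbler=([(.04,0),(.04,.095)],(342,337),(373,175)),slurry=([(.034,0),(.034,.1),(.015,.15)],(366,285),(315,186)),jar_cap=([(.031,0),(.031,.018)],(230,290),(395,310)))
for n,(prof,cs,ct) in P.items():
    obs=[]
    for p,c in((S,cs),(T,ct)):
        R=[r for r in regions_of("cup" if n in("yellow","orange","green") else n,p)if abs((r["box"][0]+r["box"][2])/2-c[0])<12 and abs((r["box"][1]+r["box"][3])/2-c[1])<16]
        if R:
            b=np.array(R[0]["box"])
            obs.append((p,b))
    v,e=fitcyl(obs,prof,[.5,-.2]); print(n,np.round(v,4),len(obs),np.round(e,1))
for n,p,x,y in(("s",S,340,90),("t",T,40,140)):
    c=p["color"][y:y+170,x:x+200,::-1]; cv2.imwrite(f"pics/crop_{n}.png",cv2.resize(c,None,fx=4,fy=3.5*1,interpolation=2))
E
```

```text
cup [ 0.535 -0.354] 2 [-0.4 -0.   2.7  3.1  0.2  1.8 -0.8  0. ]
yellow [ 0.5263 -0.2549] 1 [-2.3 -0.6  3.3  0.5]
orange [ 0.4785 -0.4535] 2 [-1.1  0.9  1.8 -1.2 -0.4 -1.9  0.5  2.3]
green [ 0.4025 -0.3799] 2 [-1.4 -1.7 -0.4 -0.3 -1.7 -0.6  1.5 -1.8]
funnel [ 0.5143 -0.0908] 2 [ -6.4 -23.8  -0.8 -19.8  -0.7 -10.7   1.4  -2.7]
goblet [ 0.7091 -0.3725] 2 [-2.5  0.1  0.6 -3.3 -0.4 -0.5  1.  -0.6]
tumbler [ 0.717  -0.2084] 2 [ 0.3 -0.1 -1.6  2.5 -4.6 -2.6 -0.   5.2]
slurry [ 0.6954 -0.0742] 1 [ 3.7  0.1 -2.1 -0. ]
jar_cap [ 0.4174 -0.2479] 2 [ 1.3 -2.3 -4.4 -1.8  0.4 -4.3  1.1 -0. ]
```

```bash
python3 -c "
import cv2,numpy as np
a=cv2.imread('pics/crop_s.png');b=cv2.imread('pics/crop_t.png');print(a.shape)"
```

```text
(595, 800, 3)
```

View pics/crop_s.png

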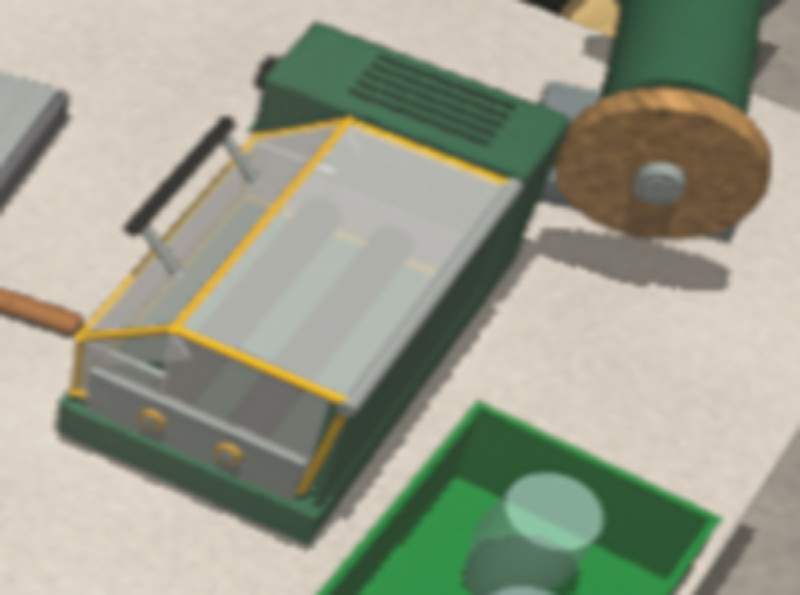

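View pics/crop_t.png

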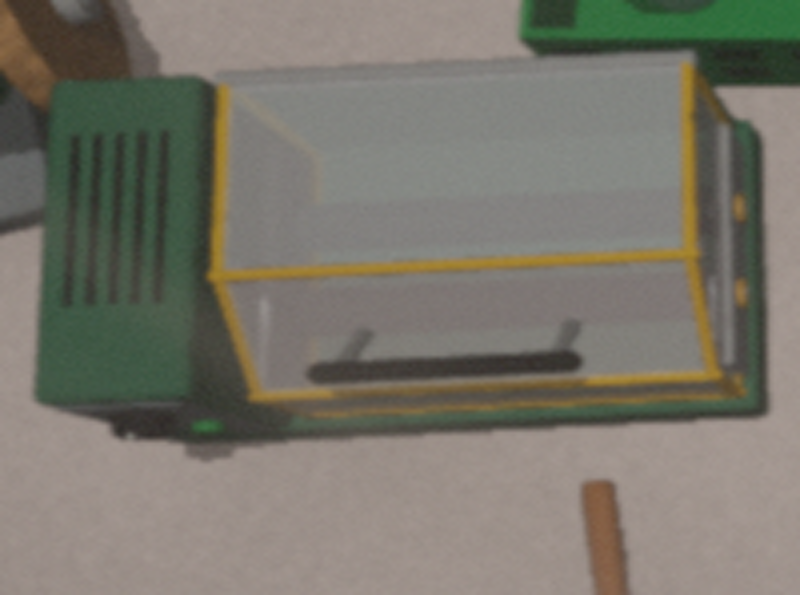

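Run:
```python
from h import *
S=get_image("scene");T=get_image("top")
obs=[]
for p,c in((S,(300,230)),(T,(320,259))):
    R=[r for r in regions_of("funnel",p)if abs((r["box"][0]+r["box"][2])/2-c[0])<12]; obs.append((p,np.array(R[0]["box"])))
v,e=fitcyl([obs[1]],[(.063,.161)],[.5,-.1]);print("funnel T",v,e)
v,e=fitcyl(obs,[(.063,.161)],[.5,-.1]);print("funnel",v,e)
L=[(S,340,90,[(225,123),(131,228),(308,545),(60,432)],[(-87,20,184),(-87,-100,184),(95,-165,0),(-95,-165,0)]),
   (T,40,140,[(312,373),(577,360),(765,414)],[(-87,20,184),(-87,-100,184),(-95,-165,0)])]
def f(v):
    r=[]
    for p,x,y,c,m in L:
        c=(np.array(c)+.5)/[4,3.5]-.5+[x,y]; m=np.array(m)/1e3
        W=Ro.from_euler("z",v[2]).apply(m)+[v[0],v[1],0]; r.append((proj(p,W)-c).ravel())
    return np.concatenate(r)
s=least_squares(f,[.55,.35,0]);print("mill",s.x,np.round(s.fun,1))
W=Ro.from_euler("z",s.x[2]).apply(np.array([[-87,-40,184],[89,-40,172],[12,-40,330]])/1e3)+[s.x[0],s.x[1],0];print(W)
# bar alone triangulated
def g(v): 
    r=[]
    for p,x,y,c,m in L:
        c=(np.array(c[:2])+.5)/[4,3.5]-.5+[x,y]; r.append((proj(p,v.reshape(2,3))-c).ravel())
    return np.concatenate(r)
b=least_squares(g,[.46,.37,.18,.46,.25,.18]);print(b.x.reshape(2,3),b.fun.round(1))
# cup again via top picture rim
```

```text
funnel T [ 0.5175565  -0.08526282] [ 1.27736071 -0.54846843 -1.27398456  0.5426664 ]
funnel [ 0.5175051  -0.08847003] [ 0.0940897  -0.6133307   1.32439255 -1.98829336  2.92253411 -0.54445216
  0.3739069   0.54846031]
mill [0.62594054 0.28483976 0.05912534] [-0.3 -0.8  0.7 -0.7  0.6  1.7 -1.6  2.1  0.6  0.4 -3.  -0.3  1.2  0.4]
[[0.5414562  0.23976875 0.184     ]
 [0.71714866 0.25016875 0.172     ]
 [0.6402832  0.24561875 0.33      ]]
[[0.53896977 0.30178171 0.18070677]
 [0.54464302 0.17430896 0.18548307]] [ 0.4 -0.2 -0.5  0.2  0.2  0.2 -0.3 -0.3]
```

Request:
drive_tool([
  [3, -5, 2, 0, 0, 0, 1],
  [6, -10, 4, 0, 0, 0, 1],
  [9, -15, 4, 0.15, 0, 0, 1],
  [12, -20, 4, 0.3, 0, 0, 1],
  [13, -25, 4, 0.3, 0, 0, 1],
  [14, -30, 4, 0.3, 0, 0, 1],
  [14, -30, 4, 0.3, 0, 0, 1],
])

```text
time: 3.0
ee_pos: [0.3685, 0.2533, 0.263]
eef_rot: [2.862, -0.112, 2.766]
force: [0.6, 0.4, 0.4]
grip_width: 0.997
gripper_force: 0.0
```

```bash
python3 -c "
from h import *
s=read_state();print({k:np.round(v,4).tolist() for k,v in s.items()})"
```

```text
{'time': 3.0, 'qpos': [0.1887, 0.0267, 1.8835, 0.3181, 1.1902, -1.1037], 'joint_vel': [-1.2702, -0.1097, 0.0927, 0.0503, 0.3741, -1.225], 'joint_efforts': [8.8809, -29.9332, -25.0062, 1.7368, -0.139, 1.6465], 'ee_pos': [0.3685, 0.2533, 0.263], 'eef_rot': [2.8623, -0.1119, 2.766], 'force': [0.6299, 0.3717, 0.3656], 'moment': [-0.1021, -0.064, -0.0542], 'gripper_force': 0.0, 'grip_width': 0.9974}
```

```bash
cat >> h.py <<'E'
def go(pos,z,y):
    """shift (cm) and rotvec from measured pose to TCP pos with tool axes z,y"""
    s=read_state(); z=np.array(z,float);z/=np.linalg.norm(z);y=np.array(y,float);y-=z*(y@z);y/=np.linalg.norm(y)
    R=np.c_[np.cross(y,z),y,z]; R0=Ro.from_euler("xyz",s["eef_rot"])
    v=(Ro.from_matrix(R)*R0.inv()).as_rotvec()
    print("t",s["time"],"pos",np.round(s["ee_pos"],4),"tool z",R0.as_matrix()[:,2].round(3),"y",R0.as_matrix()[:,1].round(3),"q",np.round(s["qpos"],3),"F",np.round(s["force"],1),"w",s["grip_width"],s["gripper_force"])
    print("shift cm",np.round((np.array(pos)-s["ee_pos"])*100,2),"rot",v.round(3),"deg",np.degrees(np.linalg.norm(v)).round(1))
E
python3 -c "
from h import *
go([.535,-.3635,.20],[0,-.5,-.866],[1,0,0])"
```

```text
t 3.0 pos [0.3685 0.2533 0.263 ] tool z [ 0.001  0.296 -0.955] y [0.381 0.883 0.274] q [ 0.189  0.027  1.883  0.318  1.19  -1.104] F [0.6 0.4 0.4] w 0.9973964394135011 0.0
shift cm [ 16.65 -61.68  -6.3 ] rot [-0.723 -0.134 -1.203] deg 80.8
```

Request:
drive_tool([
  [1.2, -4.6, 0, -0.06, -0.011, -0.1, 1],
  [2.5, -9.2, 0, -0.12, -0.022, -0.2, 1],
  [3.7, -13.8, 0, -0.18, -0.033, -0.3, 1],
  [5, -18.4, 0, -0.24, -0.045, -0.4, 1],
  [6.2, -23, 0, -0.3, -0.056, -0.5, 1],
  [7.5, -27.6, 0, -0.36, -0.067, -0.6, 1],
  [8.7, -32.2, 0, -0.42, -0.078, -0.7, 1],
  [10, -37, 0, -0.48, -0.09, -0.8, 1],
])

```text
time: 3.8
ee_pos: [0.4685, -0.1164, 0.2631]
eef_rot: [3.136, 0.281, 1.97]
force: [0.3, -0.3, 0.1]
grip_width: 0.999
gripper_force: 0.0
```

```bash
python3 -c "
from h import *
go([.535,-.3635,.20],[0,-.5,-.866],[1,0,0])"
```

```text
t 3.8 pos [ 0.4685 -0.1164  0.2631] tool z [ 0.113 -0.253 -0.961] y [0.921 0.39  0.006] q [-0.209  0.076  1.824 -0.256  1.087 -0.507] F [ 0.3 -0.3  0.1] w 0.9994777878153049 0.0
shift cm [  6.65 -24.71  -6.31] rot [-0.241 -0.043 -0.399] deg 26.8
```

Request:
drive_tool([
  [1.2, -4.5, 0, -0.06, -0.01, -0.1, 1],
  [2.5, -9, 0, -0.12, -0.02, -0.2, 1],
  [3.7, -13.5, -1, -0.18, -0.03, -0.3, 1],
  [5, -18, -3, -0.241, -0.043, -0.4, 1],
  [6.2, -22.5, -5, -0.241, -0.043, -0.4, 1],
  [6.6, -24.7, -6.3, -0.241, -0.043, -0.4, 1],
  [6.6, -24.7, -6.3, -0.241, -0.043, -0.4, 1],
])

```text
time: 4.5
ee_pos: [0.5336, -0.3638, 0.1972]
eef_rot: [-3.137, 0.52, 1.573]
force: [-0.7, 1.0, 0.2]
grip_width: 0.999
gripper_force: 0.0
```

Run:
```python
from h import *
go([.535,-.3635,.032],[0,-.5,-.866],[1,0,0])
p=get_image("wrist");print(p["fx"],p["cx"],p["cy"],np.round(p["T_tool_cam"],3).tolist())
s=read_state();R=Ro.from_euler("xyz",s["eef_rot"]).as_matrix();Tw=np.eye(4);Tw[:3,:3]=R;Tw[:3,3]=s["ee_pos"]
p["view"]=np.linalg.inv(Tw@np.array(p["T_tool_cam"]))
im=p["color"][:,:,::-1].copy()
for c,col in(((.535,-.354),(0,0,255)),):
    for z in(.068,0):
        cv2.polylines(im,[proj(p,cyl(*c,[(.029,z)])).round().astype(int).reshape(-1,1,2)],True,col,1)
cv2.imwrite("pics/w1.png",im)
for r in regions_of("cup",p)[:4]: print(r["p"],r["box"])
```

```text
t 4.5 pos [ 0.5336 -0.3638  0.1972] tool z [-0.003 -0.497 -0.868] y [ 1.     0.    -0.004] q [-0.438  0.386  1.68  -0.596  0.934 -0.112] F [-0.7  1.   0.2] w 0.9987445684902369 0.0
shift cm [  0.14   0.03 -16.52] rot [-0.004 -0.004 -0.   ] deg 0.3
419.56388377013184 325.2368896572042 240.27812534421705 [[0.0, -0.959, -0.283, 0.078], [1.0, 0.0, 0.001, -0.0], [-0.001, -0.283, 0.959, -0.161], [0.0, 0.0, 0.0, 1.0]]
0.8 [215.3, 154.8, 296.0, 260.9]
0.69 [87.3, 80.3, 192.2, 194.8]
0.58 [277.6, 42.2, 372.7, 167.1]
```

View pics/w1.png

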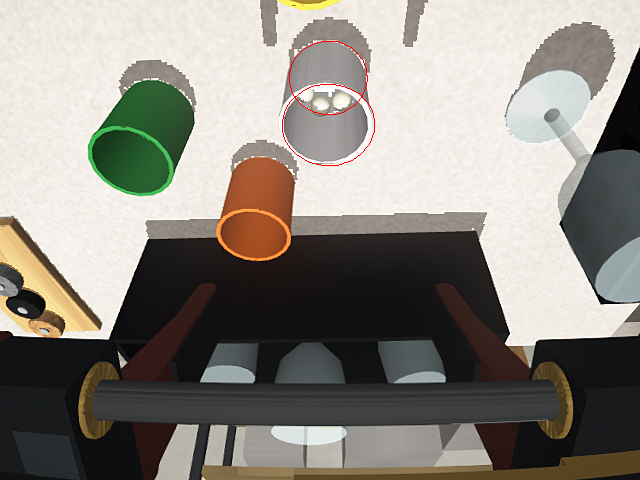

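The wrist view confirms the cup fit: the red model rings sit on the cup's rim at about (328,125). The goblet is well clear, so I'm descending.

Request:
drive_tool([
  [0.1, 0, -4.5, 0, 0, 0, 1],
  [0.1, 0, -9, 0, 0, 0, 1],
  [0.1, 0, -12.5, 0, 0, 0, 1],
  [0.1, 0, -15, 0, 0, 0, 1],
  [0.1, 0, -16.5, 0, 0, 0, 1],
  [0.1, 0, -16.5, 0, 0, 0, 1],
])

```text
time: 5.2
ee_pos: [0.5345, -0.3598, 0.0335]
eef_rot: [-3.137, 0.52, 1.577]
force: [-0.6, -0.7, 0.2]
grip_width: 0.997
gripper_force: 0.0
```

Request:
drive_tool([
  [0, 0, 0, 0, 0, 0, 0.5],
  [0, 0, 0, 0, 0, 0, 0.5],
  [0, 0, 0, 0, 0, 0, 0.5],
  [0, 0, 0, 0, 0, 0, 0.5],
  [0, 0, 0, 0, 0, 0, 0.5],
  [0, 0, 0, 0, 0, 0, 0.5],
], grip_force=15)

```text
time: 5.8
ee_pos: [0.5353, -0.3618, 0.0358]
eef_rot: [-3.14, 0.522, 1.574]
force: [-2.6, 2.1, 7.2]
grip_width: 0.667
gripper_force: 15.0
```

```bash
python3 -c "
from h import *
go([.535,-.3635,.032],[0,-.5,-.866],[1,0,0])"
```

```text
t 5.8 pos [ 0.5353 -0.3618  0.0358] tool z [ 0.001 -0.499 -0.867] y [ 1.     0.003 -0.001] q [-0.433  0.617  1.798 -0.824  0.664  0.211] F [-2.6  2.1  7.2] w 0.6670587427750998 15.001905988901854
shift cm [-0.03 -0.17 -0.38] rot [-0.002 -0.001 -0.003] deg 0.2
```

Request:
drive_tool([
  [0, 0, 0.5, 0, 0, 0, 0.5],
  [0, 0, 1.5, 0, 0, 0, 0.5],
  [0, 0, 4, 0, 0, 0, 0.5],
  [0, 0, 8, 0, 0, 0, 0.5],
  [0, 0, 12, 0, 0, 0, 0.5],
  [0, 0, 16, 0, 0, 0, 0.5],
  [0, 0, 20, 0, 0, 0, 0.5],
  [0, 0, 20, 0, 0, 0, 0.5],
])

```text
time: 6.6
ee_pos: [0.5388, -0.3631, 0.2422]
eef_rot: [3.131, 0.526, 1.57]
force: [1.2, -1.0, -2.5]
grip_width: 0.668
gripper_force: 15.0
```

Run:
```python
from h import *
go([.5175,-.2,.25],[0,-.5,-.866],[1,0,0])
p=get_image("wrist");print(regions_of("cup",p)[0]["box"])
cv2.imwrite("pics/w2.png",p["color"][:,:,::-1])
```

```text
t 6.6 pos [ 0.5388 -0.3631  0.2422] tool z [ 0.01  -0.502 -0.865] y [1.    0.004 0.009] q [-0.433  0.336  1.633 -0.565  1.003 -0.166] F [ 1.2 -1.  -2.5] w 0.6681119604372648 14.998222254216671
shift cm [-2.13 16.31  0.78] rot [ 0.003  0.009 -0.004] deg 0.6
[102.6, 54.5, 193.2, 161.4]
```

View pics/w2.png

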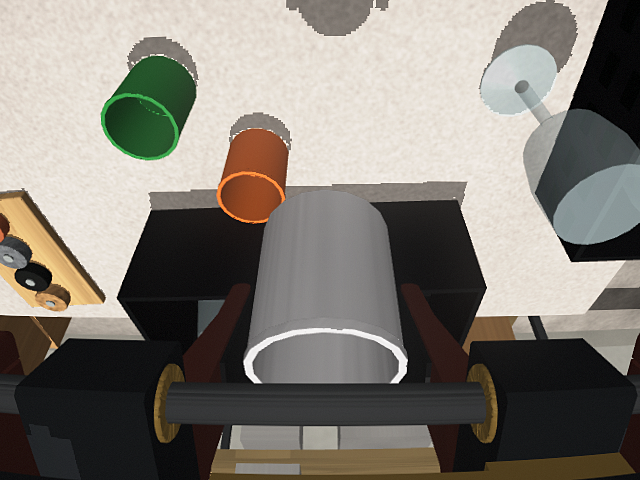

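Request:
drive_tool([
  [0, 2, 1, 0, 0, 0, 0.5],
  [-0.5, 6, 2, 0, 0, 0, 0.5],
  [-1, 11, 3, 0, 0, 0, 0.5],
  [-1.5, 16, 4, 0, 0, 0, 0.5],
  [-2.1, 21, 4, 0, 0, 0, 0.5],
  [-2.1, 26, 4, 0, 0, 0, 0.5],
  [-2.1, 29, 4, 0, 0, 0, 0.5],
  [-2.1, 30, 4, 0, 0, 0, 0.5],
])

```text
time: 7.5
ee_pos: [0.5133, -0.0584, 0.2724]
eef_rot: [-3.135, 0.52, 1.58]
force: [0.8, 0.1, -2.3]
grip_width: 0.667
gripper_force: 15.0
```

```bash
python3 -c "
from h import *
go([.5175,-.0447,.264],[0,.5,-.866],[1,0,0])"
```

```text
t 7.5 pos [ 0.5133 -0.0584  0.2724] tool z [-0.001 -0.497 -0.868] y [ 1.     0.007 -0.005] q [ 0.119  0.259  1.661 -0.533  1.328  0.27 ] F [ 0.8  0.1 -2.3] w 0.6668972848989984 14.998853718861938
shift cm [ 0.42  1.37 -0.84] rot [ 1.043e+00 -1.000e-03 -9.000e-03] deg 59.8
```

Request:
drive_tool([
  [0.2, 0.2, 0, 0.13, 0, 0, 0.5],
  [0.4, 0.4, 0, 0.26, 0, 0, 0.5],
  [0.4, 0.6, 0, 0.39, 0, 0, 0.5],
  [0.4, 0.8, 0, 0.52, 0, 0, 0.5],
  [0.4, 1.0, 0, 0.65, 0, 0, 0.5],
  [0.4, 1.2, 0, 0.78, 0, 0, 0.5],
  [0.4, 1.3, 0, 0.91, 0, 0, 0.5],
  [0.4, 1.4, 0, 1.04, 0, 0, 0.5],
])

```text
time: 8.3
ee_pos: [0.5179, -0.049, 0.2741]
eef_rot: [3.139, -0.523, 1.573]
force: [-0.3, 1.2, -2.9]
grip_width: 0.669
gripper_force: 15.0
```

```bash
python3 -c "
from h import *
go([.5175,-.0397,.222],[0,np.sin(.96),-np.cos(.96)],[1,0,0])
go([.5175,-.0357,.2115],[0,np.sin(1.43),-np.cos(1.43)],[1,0,0])"
```

```text
t 8.3 pos [ 0.5179 -0.049   0.2741] tool z [ 0.001  0.5   -0.866] y [1.    0.001 0.002] q [-0.555  0.316  1.575  0.44   1.547 -0.634] F [-0.3  1.2 -2.9] w 0.6688357283516072 14.999291617423296
shift cm [-0.04  0.93 -5.21] rot [ 0.437  0.002 -0.001] deg 25.0
t 8.3 pos [ 0.5179 -0.049   0.2741] tool z [ 0.001  0.5   -0.866] y [1.    0.001 0.002] q [-0.555  0.316  1.575  0.44   1.547 -0.634] F [-0.3  1.2 -2.9] w 0.6688357283516072 14.999291617423296
shift cm [-0.04  1.33 -6.26] rot [0.907 0.002 0.   ] deg 52.0
```

Request:
drive_tool([
  [0, 0.2, -1.5, 0.11, 0, 0, 0.5],
  [0, 0.5, -3, 0.22, 0, 0, 0.5],
  [0, 0.7, -4.2, 0.32, 0, 0, 0.5],
  [0, 0.9, -5.0, 0.4, 0, 0, 0.5],
  [0, 1.0, -5.4, 0.46, 0, 0, 0.5],
  [0, 1.0, -5.6, 0.52, 0, 0, 0.5],
  [0, 1.1, -5.8, 0.58, 0, 0, 0.5],
  [0, 1.1, -5.9, 0.64, 0, 0, 0.5],
])

```text
time: 9.1
ee_pos: [0.5176, -0.0375, 0.2138]
eef_rot: [3.139, -1.161, 1.573]
force: [0.1, -0.4, -2.7]
grip_width: 0.669
gripper_force: 15.0
```

Request:
drive_tool([
  [0, 0, -0.1, 0.05, 0, 0, 0.5],
  [0, 0.1, -0.2, 0.1, 0, 0, 0.5],
  [0, 0.1, -0.2, 0.15, 0, 0, 0.5],
  [0, 0.1, -0.3, 0.2, 0, 0, 0.5],
  [0, 0.1, -0.3, 0.25, 0, 0, 0.5],
  [0, 0.2, -0.3, 0.28, 0, 0, 0.5],
  [0, 0.2, -0.3, 0.3, 0, 0, 0.5],
  [0, 0.2, -0.3, 0.3, 0, 0, 0.5],
])

```text
time: 9.9
ee_pos: [0.5182, -0.0345, 0.2121]
eef_rot: [3.119, -1.46, 1.593]
force: [0.3, -0.4, -1.3]
grip_width: 0.669
gripper_force: 15.0
```

Run:
```python
from h import *
go([.5175,-.0357,.2115],[0,np.sin(1.43),-np.cos(1.43)],[1,0,0])
S=get_image("scene");T=get_image("top")
a=cv2.resize(S["color"][160:320,210:370,::-1],None,fx=2.5,fy=2.5);b=cv2.resize(T["color"][180:340,240:400,::-1],None,fx=2.5,fy=2.5)
cv2.imwrite("pics/pour.png",np.hstack([a,b]))
```

```text
t 9.9 pos [ 0.5182 -0.0345  0.2121] tool z [ 0.     0.994 -0.11 ] y [1.    0.    0.002] q [-0.778  0.873  1.575  0.863  1.94  -1.062] F [ 0.3 -0.4 -1.3] w 0.6688067195464825 14.99927619472146
shift cm [-0.07 -0.12 -0.06] rot [-0.03   0.002 -0.   ] deg 1.7
```

View pics/pour.png

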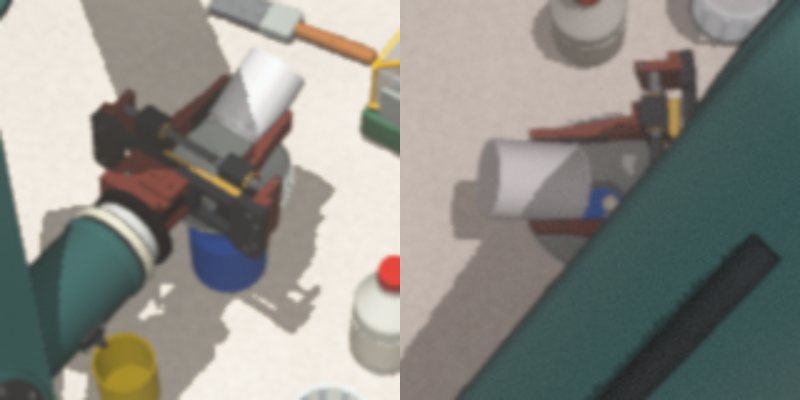

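The cup is tipped over the funnel and balls are going down the spout; one shows at (610,200) in the top crop. I'll tip a bit further, hold, then rise and turn back upright.

Request:
drive_tool([
  [0, 0, 0.1, 0.06, 0, 0, 0.5],
  [0, 0, 0.2, 0.12, 0, 0, 0.5],
  [0, 0, 0.2, 0.12, 0, 0, 0.5],
  [0, 0, 0.2, 0.08, 0, 0, 0.5],
  [0, 0, 0.2, 0.12, 0, 0, 0.5],
  [0, 0, 0.2, 0.12, 0, 0, 0.5],
  [0, 0, 1, 0.06, 0, 0, 0.5],
  [0, 0, 2, -0.04, 0, 0, 0.5],
])

```text
time: 10.8
ee_pos: [0.518, -0.0345, 0.2312]
eef_rot: [3.141, -1.419, 1.571]
force: [0.5, 0.0, -1.3]
grip_width: 0.67
gripper_force: 15.0
```

Request:
drive_tool([
  [0, 0, 1, -0.12, 0, 0, 0.5],
  [0, 0, 2.5, -0.25, 0, 0, 0.5],
  [0, 0, 4, -0.39, 0, 0, 0.5],
  [0, 0, 5.5, -0.53, 0, 0, 0.5],
  [0, 0, 7, -0.67, 0, 0, 0.5],
  [0, -0.5, 8, -0.81, 0, 0, 0.5],
  [0, -1, 8, -0.95, 0, 0, 0.5],
  [0, -1, 8, -1.09, 0, 0, 0.5],
])

```text
time: 11.6
ee_pos: [0.5184, -0.0454, 0.3143]
eef_rot: [3.137, -0.322, 1.574]
force: [-0.7, 0.4, -1.7]
grip_width: 0.667
gripper_force: 15.0
```

Run:
```python
from h import *
go([.535,-.3622,.27],[0,-.5,-.866],[1,0,0])
for n in("top","wrist"):
    T=get_image(n)
    for i in range(1):
        print(n,[(round(r["p"],2),np.round(r["box"]).tolist()) for r in regions_of("ball0_center",T)][:6])
a=cv2.resize(get_image("top")["color"][180:340,240:400,::-1],None,fx=2.5,fy=2.5)
b=cv2.resize(get_image("wrist")["color"][:,:,::-1],(533,400))
c=np.hstack([a,b]);cv2.imwrite("pics/after.png",c[:,:800]);print(c.shape)
```

```text
t 11.6 pos [ 0.5184 -0.0454  0.3143] tool z [ 0.004  0.317 -0.948] y [1.    0.002 0.004] q [-0.438  0.217  1.531  0.293  1.532 -0.473] F [-0.7  0.4 -1.7] w 0.6674363839295421 14.99751546420157
shift cm [  1.66 -31.68  -4.43] rot [-0.846  0.003 -0.004] deg 48.5
top []
wrist []
(400, 933, 3)
```

View pics/after.png

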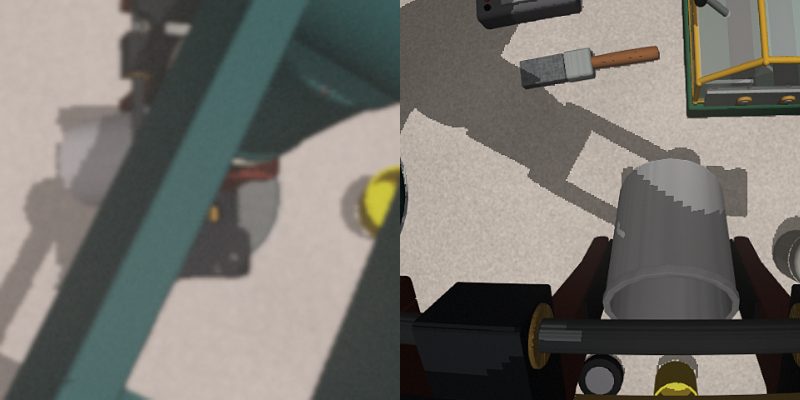

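The arm blocks the top view of the funnel, but the part of the cup's interior that shows is empty. I'll carry the cup back and check for balls from there.

Request:
drive_tool([
  [0, -2, 0, -0.13, 0, 0, 0.5],
  [0.3, -6, 0, -0.26, 0, 0, 0.5],
  [0.6, -11, 0, -0.39, 0, 0, 0.5],
  [0.9, -16, -1, -0.52, 0, 0, 0.5],
  [1.2, -21, -2, -0.65, 0, 0, 0.5],
  [1.5, -26, -3, -0.78, 0, 0, 0.5],
  [1.7, -30, -4.4, -0.846, 0.003, -0.004, 0.5],
  [1.7, -31.7, -4.4, -0.846, 0.003, -0.004, 0.5],
])

```text
time: 12.7
ee_pos: [0.532, -0.3629, 0.2627]
eef_rot: [-3.128, 0.513, 1.573]
force: [-1.0, 0.5, -0.5]
grip_width: 0.663
gripper_force: 15.0
```

Run:
```python
from h import *
go([.535,-.3622,.0365],[0,-.5,-.866],[1,0,0])
T=get_image("top");S=get_image("scene")
for n,p in(("top",T),("scene",S)):
    print(n,[(round(r["p"],2),np.round(r["box"]).tolist()) for r in regions_of("ball0_center",p)][:6])
    print(n,[(round(r["p"],2),np.round(r["box"]).tolist()) for r in regions_of("funnel",p)][:2])
a=cv2.resize(T["color"][180:340,240:400,::-1],None,fx=2.5,fy=2.5,interpolation=2)
b=cv2.resize(S["color"][190:350,210:370,::-1],None,fx=2.5,fy=2.5,interpolation=2)
cv2.imwrite("pics/after2.png",np.hstack([a,b]))
```

```text
t 12.7 pos [ 0.532  -0.3629  0.2627] tool z [-0.013 -0.49  -0.871] y [ 1.    -0.004 -0.012] q [-0.439  0.317  1.599 -0.538  1.07  -0.212] F [-1.   0.5 -0.5] w 0.6632099178614179 14.999541314318776
shift cm [  0.3    0.07 -22.62] rot [-0.011 -0.012  0.004] deg 1.0
top []
top [(0.54, [341.0, 257.0, 357.0, 280.0])]
scene []
scene [(0.78, [273.0, 206.0, 327.0, 252.0])]
```

View pics/after2.png

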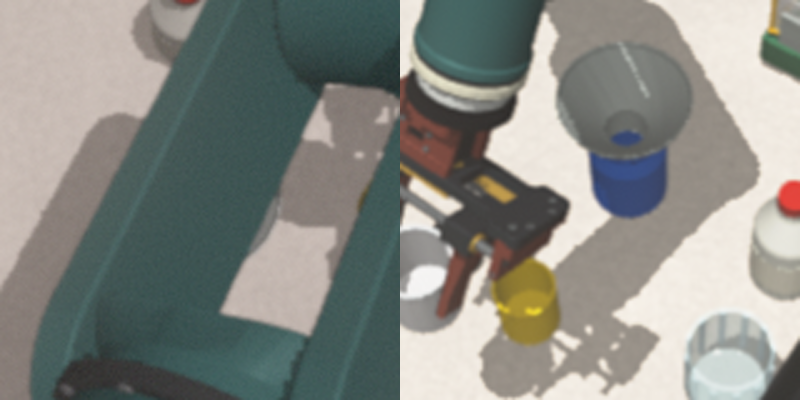

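Request:
drive_tool([
  [0.2, 0, -4.5, -0.01, -0.01, 0, 0.5],
  [0.3, 0, -9, -0.01, -0.01, 0, 0.5],
  [0.3, 0, -13.5, -0.01, -0.01, 0, 0.5],
  [0.3, 0, -18, -0.01, -0.01, 0, 0.5],
  [0.3, 0, -20.5, -0.01, -0.01, 0, 0.5],
  [0.3, 0, -21.7, -0.01, -0.01, 0, 0.5],
  [0.3, 0, -22, -0.01, -0.01, 0, 0.5],
  [0.3, 0, -22, -0.01, -0.01, 0, 0.5],
])

```text
time: 13.8
ee_pos: [0.5393, -0.3618, 0.0498]
eef_rot: [3.131, 0.528, 1.564]
force: [-0.1, -0.3, -2.2]
grip_width: 0.668
gripper_force: 15.0
```

Run:
```python
from h import *
go([.535,-.3622,.0360],[0,-.5,-.866],[1,0,0])
```

```text
t 13.8 pos [ 0.5393 -0.3618  0.0498] tool z [ 0.007 -0.504 -0.864] y [ 1.    -0.001  0.009] q [-0.429  0.597  1.791 -0.809  0.68   0.199] F [-0.1 -0.3 -2.2] w 0.6679916943666631 14.998938823118806
shift cm [-0.43 -0.04 -1.38] rot [0.004 0.009 0.001] deg 0.6
```

Request:
drive_tool([
  [-0.2, 0, -0.6, 0.004, 0.009, 0, 0.5],
  [-0.4, 0, -1, 0.004, 0.009, 0, 0.5],
  [-0.4, 0, -1.2, 0.004, 0.009, 0, 0.5],
  [-0.4, 0, -1.2, 0.004, 0.009, 0, 0.5],
  [-0.4, 0, -1.2, 0.004, 0.009, 0, 0.5],
])

```text
time: 14.3
ee_pos: [0.5344, -0.3616, 0.0368]
eef_rot: [-3.14, 0.523, 1.57]
force: [0.7, -0.3, -2.3]
grip_width: 0.669
gripper_force: 15.0
```

Run:
```python
from h import *
go([.535,-.3622,.0360],[0,-.5,-.866],[1,0,0])
```

```text
t 14.3 pos [ 0.5344 -0.3616  0.0368] tool z [-0.002 -0.5   -0.866] y [ 1.    -0.002 -0.001] q [-0.432  0.615  1.798 -0.823  0.668  0.214] F [ 0.7 -0.3 -2.3] w 0.6685378293394093 14.998910520225763
shift cm [ 0.06 -0.06 -0.08] rot [-0.    -0.001  0.002] deg 0.1
```

Request:
drive_tool([
  [0, 0, -0.1, 0, 0, 0, 0.5],
  [0, 0, -0.2, 0, 0, 0, 0.5],
  [0, 0, -0.2, 0, 0, 0, 0.5],
])

```text
time: 14.6
ee_pos: [0.5346, -0.3618, 0.0358]
eef_rot: [-3.14, 0.524, 1.57]
force: [-1.4, 3.5, 6.0]
grip_width: 0.673
gripper_force: 15.0
```

Request:
drive_tool([
  [0, 0, 0, 0, 0, 0, 0.8],
  [0, 0, 0, 0, 0, 0, 1],
  [0, 0, 0, 0, 0, 0, 1],
  [0, 0, 0, 0, 0, 0, 1],
])

```text
time: 15.0
ee_pos: [0.5344, -0.3616, 0.0345]
eef_rot: [-3.14, 0.523, 1.57]
force: [-0.0, -0.4, 0.4]
grip_width: 0.981
gripper_force: 0.0
```

Run:
```python
from h import *
go([.535,-.3622,.25],[0,-.5,-.866],[1,0,0])
```

```text
t 15.0 pos [ 0.5344 -0.3616  0.0345] tool z [-0.002 -0.499 -0.866] y [ 1.    -0.002 -0.002] q [-0.432  0.619  1.799 -0.827  0.665  0.219] F [-0.  -0.4  0.4] w 0.9809049242870874 0.0
shift cm [ 0.06 -0.06 21.55] rot [-0.001 -0.002  0.002] deg 0.1
```

Request:
drive_tool([
  [0, 0, 1, 0, 0, 0, 1],
  [0, 0, 4, 0, 0, 0, 1],
  [0, 0, 8.5, 0, 0, 0, 1],
  [0, 0, 13, 0, 0, 0, 1],
  [0, 0, 17.5, 0, 0, 0, 1],
  [0, 0, 22, 0, 0, 0, 1],
  [0, 0, 25, 0, 0, 0, 1],
])

```text
time: 15.7
ee_pos: [0.5351, -0.3617, 0.2894]
eef_rot: [3.138, 0.525, 1.568]
force: [-0.8, -1.0, 1.3]
grip_width: 1.003
gripper_force: 0.0
```

```bash
cat >> h.py <<'E'
C,Sn=np.cos(.059),np.sin(.059); MX=np.array([C,Sn,0]); UZ=np.array([0,0,1.]); H=np.array([.7171,.2502,.172])
def bar(phi,back=0,dec=None):
    """go() to hold the bar at opening phi (deg), tool declination dec"""
    a=np.radians(phi)+np.arctan2(12,176); c=H+.1764*(-np.cos(a)*MX+np.sin(a)*UZ)
    d=np.radians(50+phi if dec is None else dec); z=np.cos(d)*MX-np.sin(d)*UZ; y=np.sin(d)*MX+np.cos(d)*UZ
    go(c+(.0187-back)*z,z,y)
E
python3 - <<'E'
from h import *
bar(0,.07)
T=get_image("top");print([(round(r["p"],2),np.round(r["box"]).tolist()) for r in regions_of("cup",T)])
print([(round(r["p"],2),np.round(r["box"]).tolist()) for r in regions_of("ball0_center",T)])
E
```

```text
t 15.7 pos [ 0.5351 -0.3617  0.2894] tool z [ 0.002 -0.501 -0.866] y [ 1.    -0.001  0.003] q [-0.432  0.289  1.575 -0.534  1.101 -0.227] F [-0.8 -1.   1.3] w 1.002538221443787 0.0
shift cm [-2.66 59.96 -6.61] rot [ 0.523 -0.665  0.24 ] deg 50.4
[(0.63, [441.0, 243.0, 449.0, 269.0]), (0.6, [472.0, 270.0, 510.0, 295.0])]
[]
```

Request:
drive_tool([
  [-0.7, 4.6, 0.5, 0.05, -0.06, 0.02, 1],
  [-1.4, 9.2, 1, 0.09, -0.12, 0.04, 1],
  [-2.1, 13.8, 1, 0.14, -0.18, 0.06, 1],
  [-2.8, 18.4, 1, 0.19, -0.24, 0.085, 1],
  [-3.5, 23, 1, 0.24, -0.3, 0.11, 1],
  [-4.2, 27.6, 1, 0.28, -0.36, 0.13, 1],
  [-5, 32.2, 1, 0.33, -0.42, 0.15, 1],
  [-6, 37, 1, 0.37, -0.47, 0.17, 1],
])

```text
time: 16.65
ee_pos: [0.4724, 0.0098, 0.2929]
eef_rot: [2.648, 0.144, 1.576]
force: [0.1, 0.1, -0.1]
grip_width: 1.001
gripper_force: 0.0
```

```bash
python3 -c "
from h import *
bar(0,.07)"
```

```text
t 16.65 pos [0.4724 0.0098 0.2929] tool z [ 0.474 -0.124 -0.872] y [0.88  0.072 0.469] q [-0.041 -0.14   2.04  -0.154  0.745  0.004] F [ 0.1  0.1 -0.1] w 1.00087647302034 0.0
shift cm [ 3.61 22.81 -6.96] rot [ 0.15  -0.2    0.068] deg 14.8
```

Request:
drive_tool([
  [0, 4.5, 0, 0.03, -0.04, 0.014, 1],
  [0, 9, 0, 0.06, -0.08, 0.028, 1],
  [0, 13.5, 0, 0.09, -0.12, 0.04, 1],
  [1, 18, -1.5, 0.12, -0.16, 0.055, 1],
  [2, 21.5, -3.5, 0.15, -0.2, 0.068, 1],
  [3, 22.8, -5.5, 0.15, -0.2, 0.068, 1],
  [3.6, 22.8, -7, 0.15, -0.2, 0.068, 1],
  [3.6, 22.8, -7, 0.15, -0.2, 0.068, 1],
])

```text
time: 17.45
ee_pos: [0.5082, 0.2358, 0.2203]
eef_rot: [2.45, 0.006, 1.631]
force: [-0.2, -0.6, -0.1]
grip_width: 1.001
gripper_force: 0.0
```

Run:
```python
from h import *
bar(0,.0)
s=read_state();p=get_image("wrist")
R=Ro.from_euler("xyz",s["eef_rot"]).as_matrix();Tw=np.eye(4);Tw[:3,:3]=R;Tw[:3,3]=s["ee_pos"]
p["view"]=np.linalg.inv(Tw@np.array(p["T_tool_cam"]))
im=p["color"][:,:,::-1].copy()
MY=np.array([-Sn,C,0]);c=H-.176*MX+.012*UZ
e=proj(p,np.array([c-.06*MY,c+.06*MY,c])).round().astype(int)
print(e.tolist());cv2.line(im,e[0].tolist(),e[1].tolist(),(0,0,255),1)
cv2.imwrite("pics/bar.png",im)
```

```text
t 17.45 pos [0.5082 0.2358 0.2203] tool z [ 0.637  0.034 -0.77 ] y [0.768 0.05  0.638] q [ 0.499  0.119  2.13  -0.857  0.373  1.165] F [-0.2 -0.6 -0.1] w 1.000789705691859 0.0
shift cm [ 4.52  0.47 -5.06] rot [ 0.006 -0.006 -0.001] deg 0.5
[[330, 362], [332, 150], [331, 264]]
```

View pics/bar.png

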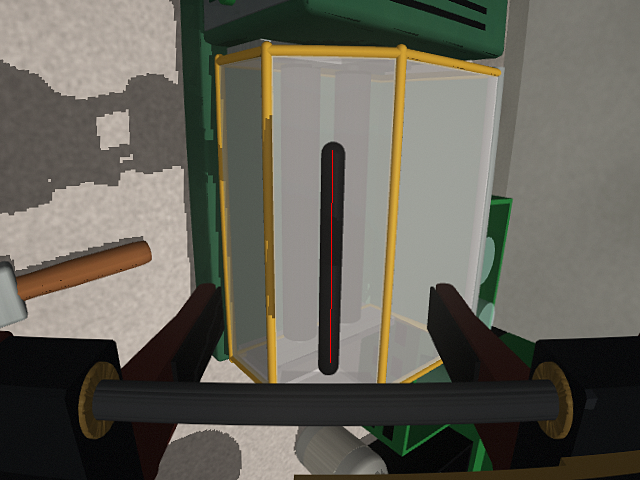

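The predicted bar line sits on the bar at (331,264), so the mill pose is good. Joint 4 is close to its limit at this tilt, so I'll use a steeper approach.

```bash
python3 -c "
from h import *
bar(0,.06,70)"
```

```text
t 17.5 pos [0.5086 0.2356 0.2218] tool z [ 0.639  0.034 -0.769] y [0.767 0.049 0.639] q [ 0.498  0.116  2.129 -0.855  0.374  1.163] F [-0.4  0.2  0.5] w 0.99986587112851 0.0
shift cm [1.87 0.34 0.1 ] rot [-0.015  0.344 -0.001] deg 19.8
```

Request:
drive_tool([
  [0.5, 0.1, 0.3, 0, 0.1, 0, 0.8],
  [1, 0.2, 0.3, 0, 0.2, 0, 0.6],
  [1.5, 0.3, 0.2, -0.01, 0.3, 0, 0.6],
  [1.9, 0.3, 0.1, -0.015, 0.344, 0, 0.6],
  [1.9, 0.3, 0.1, -0.015, 0.344, 0, 0.6],
  [1.9, 0.3, 0.1, -0.015, 0.344, 0, 0.6],
])

```text
time: 18.1
ee_pos: [0.529, 0.2386, 0.2257]
eef_rot: [2.786, -0.003, 1.628]
force: [0.1, -0.6, -1.0]
grip_width: 0.603
gripper_force: 0.0
```

```bash
python3 -c "
from h import *
bar(0,.0,70)"
```

```text
t 18.1 pos [0.529  0.2386 0.2257] tool z [ 0.348  0.022 -0.937] y [0.936 0.053 0.348] q [ 0.375  0.177  1.83  -0.149  0.8    0.404] F [ 0.1 -0.6 -1. ] w 0.6033241544963265 0.0
shift cm [ 1.88  0.16 -5.93] rot [-0.003  0.007  0.002] deg 0.4
```

Request:
drive_tool([
  [0.6, 0.1, -2, 0, 0.007, 0, 0.6],
  [1.2, 0.1, -4, 0, 0.007, 0, 0.6],
  [1.7, 0.2, -5.3, 0, 0.007, 0, 0.6],
  [1.9, 0.2, -5.9, 0, 0.007, 0, 0.6],
  [1.9, 0.2, -5.9, 0, 0.007, 0, 0.6],
])

```text
time: 18.6
ee_pos: [0.5471, 0.2411, 0.1655]
eef_rot: [2.796, -0.002, 1.63]
force: [0.5, -0.2, 0.4]
grip_width: 0.601
gripper_force: 0.0
```

```bash
python3 -c "
from h import *
bar(0,.0,70)"
```

```text
t 18.6 pos [0.5471 0.2411 0.1655] tool z [ 0.338  0.022 -0.941] y [0.939 0.055 0.339] q [ 0.363  0.282  1.862 -0.16   0.673  0.414] F [ 0.5 -0.2  0.4] w 0.6005310523575451 0.0
shift cm [ 0.07 -0.09  0.09] rot [-0.002 -0.003  0.   ] deg 0.2
```

Request:
drive_tool([
  [0, 0, 0, 0, 0, 0, 0.3],
  [0, 0, 0, 0, 0, 0, 0.1],
  [0, 0, 0, 0, 0, 0, 0.05],
  [0, 0, 0, 0, 0, 0, 0.05],
  [0, 0, 0, 0, 0, 0, 0.05],
  [0, 0, 0, 0, 0, 0, 0.05],
], grip_force=30)

```text
time: 19.2
ee_pos: [0.5479, 0.2414, 0.1666]
eef_rot: [2.795, -0.003, 1.629]
force: [-4.4, -0.7, 3.5]
grip_width: 0.126
gripper_force: 30.0
```

```bash
python3 -c "
from h import *
bar(0,.0,70);bar(20,.0,88);bar(40,.0,105);bar(60,0,120)"
```

```text
t 19.2 pos [0.5479 0.2414 0.1666] tool z [ 0.339  0.023 -0.94 ] y [0.939 0.054 0.34 ] q [ 0.363  0.281  1.86  -0.159  0.674  0.414] F [-4.4 -0.7  3.5] w 0.12635611788967374 30.013115108013153
shift cm [-0.01 -0.12 -0.02] rot [-0.003 -0.002  0.001] deg 0.2
t 19.2 pos [0.5479 0.2414 0.1666] tool z [ 0.339  0.023 -0.94 ] y [0.939 0.054 0.34 ] q [ 0.363  0.281  1.86  -0.159  0.674  0.414] F [-4.4 -0.7  3.5] w 0.12635611788967374 30.013115108013153
shift cm [ 0.89 -0.07  5.82] rot [-0.022  0.311  0.001] deg 17.9
t 19.2 pos [0.5479 0.2414 0.1666] tool z [ 0.339  0.023 -0.94 ] y [0.939 0.054 0.34 ] q [ 0.363  0.281  1.86  -0.159  0.674  0.414] F [-4.4 -0.7  3.5] w 0.12635611788967374 30.013115108013153
shift cm [ 3.75  0.1  10.96] rot [-0.039  0.608  0.002] deg 34.9
t 19.2 pos [0.5479 0.2414 0.1666] tool z [ 0.339  0.023 -0.94 ] y [0.939 0.054 0.34 ] q [ 0.363  0.281  1.86  -0.159  0.674  0.414] F [-4.4 -0.7  3.5] w 0.12635611788967374 30.013115108013153
shift cm [ 8.24  0.36 14.76] rot [-0.054  0.869  0.002] deg 49.9
```

Request:
drive_tool([
  [0, 0, 0.75, 0, 0.04, 0, 0.05],
  [0, 0, 1.5, 0, 0.08, 0, 0.05],
  [0.2, 0, 2.95, -0.01, 0.156, 0, 0.05],
  [0.5, 0, 4.4, -0.015, 0.235, 0, 0.05],
  [0.9, 0.05, 5.8, -0.02, 0.31, 0, 0.05],
  [1.45, 0.1, 7.2, -0.025, 0.384, 0, 0.05],
  [2.1, 0.13, 8.5, -0.03, 0.46, 0, 0.05],
  [2.1, 0.13, 8.5, -0.03, 0.46, 0, 0.05],
])

```text
time: 20.0
ee_pos: [0.5686, 0.2421, 0.2517]
eef_rot: [-3.021, 0.001, 1.628]
force: [-7.7, -1.4, -0.9]
grip_width: 0.127
gripper_force: 30.0
```

```bash
python3 -c "
from h import *
bar(30,.0,96.5);bar(35,.0,101);bar(40,0,105);bar(45,.0,109);bar(50,.0,113);bar(55,0,117);bar(60,0,120)" | grep -v '^t' ; python3 -c "
from h import *
bar(30)"
```

```text
shift cm [ 0.02 -0.06  0.01] rot [ 0.001 -0.007  0.002] deg 0.5
shift cm [ 0.79 -0.02  1.27] rot [-0.003  0.071  0.002] deg 4.1
shift cm [1.68 0.03 2.46] rot [-0.007  0.141  0.002] deg 8.1
shift cm [2.67 0.09 3.56] rot [-0.011  0.21   0.002] deg 12.1
shift cm [3.75 0.16 4.56] rot [-0.015  0.28   0.002] deg 16.1
shift cm [4.91 0.22 5.47] rot [-0.019  0.35   0.002] deg 20.1
shift cm [6.17 0.3  6.25] rot [-0.023  0.402  0.002] deg 23.1
t 20.0 pos [0.5686 0.2421 0.2517] tool z [-0.12  -0.008 -0.993] y [ 0.991  0.056 -0.121] q [0.275 0.428 1.334 0.025 1.499 0.215] F [-7.7 -1.4 -0.9] w 0.12653671334898242 30.007837414741516
shift cm [ 0.56 -0.03  0.03] rot [ 0.018 -0.295  0.002] deg 16.9
```

Request:
drive_tool([
  [0.8, 0, 1.3, 0, 0.07, 0, 0.05],
  [1.7, 0.05, 2.45, -0.01, 0.14, 0, 0.05],
  [2.7, 0.1, 3.55, -0.01, 0.21, 0, 0.05],
  [3.75, 0.15, 4.55, -0.015, 0.28, 0, 0.05],
  [4.9, 0.2, 5.45, -0.02, 0.35, 0, 0.05],
  [5.5, 0.25, 5.85, -0.02, 0.38, 0, 0.05],
  [6.1, 0.3, 6.2, -0.023, 0.4, 0, 0.05],
  [6.1, 0.3, 6.2, -0.023, 0.4, 0, 0.05],
])

```text
time: 20.8
ee_pos: [0.6291, 0.2444, 0.3141]
eef_rot: [-2.621, 0.002, 1.628]
force: [-6.3, -3.6, 4.5]
grip_width: 0.127
gripper_force: 30.0
```

```bash
cat > chk.py <<'E'
from h import *
bar(60,0,120)
# measure bar centre: pads grasp point -> angle about hinge
s=read_state();R=Ro.from_euler("xyz",s["eef_rot"]).as_matrix();G=np.array(s["ee_pos"])-.0187*R[:,2]
d=G-H;print("phi",np.degrees(np.arctan2(d[2],-(d@MX)))-np.degrees(np.arctan2(12,176)),"radius",np.hypot(d[2],d@MX))
E
python3 chk.py
python3 - <<'E'
from h import *
T=get_image("top");S=get_image("scene")
for n,p in(("top",T),("scene",S)):
    for l in("cup","funnel","jar","ball0_center"): print(n,l,[(round(r["p"],2),np.round(r["box"]).tolist()) for r in regions_of(l,p)][:4])
c=H[:2]
ang=np.radians(60)
a=cv2.resize(T["color"][130:330,60:260,::-1],(400,400));b=cv2.resize(T["color"][210:330,270:470,::-1],(400,240));cc=cv2.resize(S["color"][200:380,160:340,::-1],(400,360))
cv2.imwrite("pics/final.png",np.hstack([np.vstack([a,np.zeros((200,400,3),np.uint8)]),np.vstack([b,cc])]))
E
```

```text
t 20.8 pos [0.6291 0.2444 0.3141] tool z [-0.497 -0.03  -0.867] y [ 0.866  0.049 -0.498] q [0.223 0.742 0.738 0.097 2.175 0.2  ] F [-6.3 -3.6  4.5] w 0.12708564472384845 29.985796809196472
shift cm [0.12 0.06 0.01] rot [0.002 0.003 0.002] deg 0.2
phi 59.613674617166765 radius 0.17693367350538838
top cup [(0.83, [441.0, 304.0, 476.0, 332.0]), (0.78, [470.0, 271.0, 507.0, 296.0]), (0.76, [382.0, 246.0, 415.0, 276.0]), (0.71, [99.0, 156.0, 217.0, 247.0])]
top funnel [(0.61, [287.0, 227.0, 354.0, 288.0])]
top jar [(0.49, [311.0, 258.0, 323.0, 273.0])]
top ball0_center [(0.22, [99.0, 158.0, 218.0, 247.0]), (0.18, [427.0, 240.0, 462.0, 271.0])]
scene cup [(0.9, [224.0, 329.0, 250.0, 363.0]), (0.9, [171.0, 305.0, 198.0, 338.0]), (0.88, [177.0, 344.0, 203.0, 387.0]), (0.69, [249.0, 293.0, 274.0, 332.0])]
scene funnel [(0.69, [272.0, 206.0, 324.0, 253.0])]
scene jar [(0.58, [286.0, 246.0, 318.0, 276.0])]
scene ball0_center []
```

View pics/final.png

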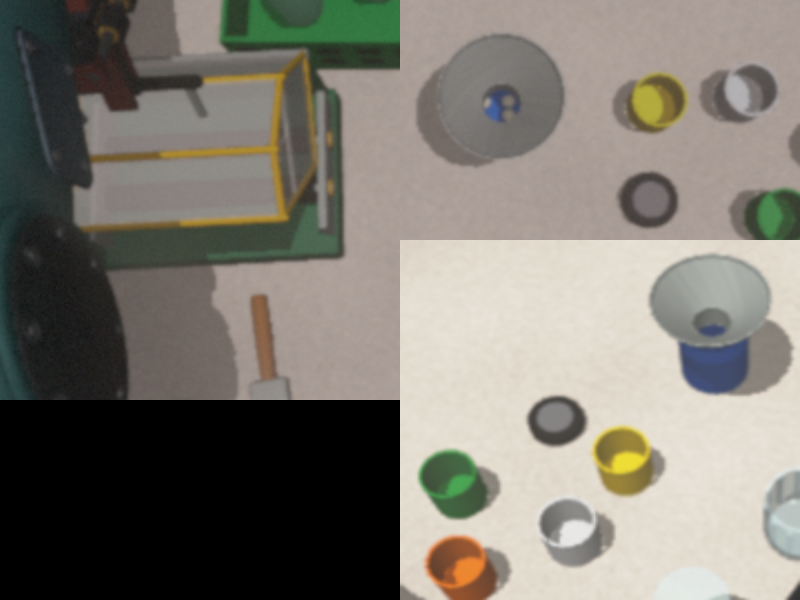

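The guard is open, held by its bar. The cup stands upright and empty at its old place, and balls show in the jar through the spout at (500,105). No balls show on the bench. I'll let it settle, check once and hand in.

Request:
drive_tool([
  [0.1, 0, 0.05, 0, 0, 0, 0.05],
  [0.1, 0, 0.05, 0, 0, 0, 0.05],
  [0.1, 0, 0.05, 0, 0, 0, 0.05],
  [0.1, 0, 0.05, 0, 0, 0, 0.05],
  [0.1, 0, 0.05, 0, 0, 0, 0.05],
])

```text
time: 21.8
ee_pos: [0.6298, 0.2445, 0.3145]
eef_rot: [-2.623, 0.002, 1.628]
force: [-4.7, -3.7, 2.7]
grip_width: 0.123
gripper_force: 30.0
```

```bash
python3 chk.py && python3 -c "
from bench import *
print(job_done())"
```

```text
t 21.8 pos [0.6298 0.2445 0.3145] tool z [-0.495 -0.03  -0.869] y [ 0.867  0.049 -0.496] q [0.223 0.741 0.737 0.097 2.174 0.2  ] F [-4.7 -3.7  2.7] w 0.12318246048316293 29.9851593375206
shift cm [ 0.05  0.06 -0.03] rot [0.002 0.005 0.002] deg 0.3
phi 59.86299051145744 radius 0.17694734743065854
the job is handed in; nothing more can be done
None
```

The balls were tipped through the funnel into the jar (the cup is empty and no balls show on the bench, but I could not count all six inside), the cup stands upright back in its place, and the arm is holding the guard open by its bar at about 60° (59.9° from the arm's pose); handed in at about 22 s.

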